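Latch the cover of the lamp-parts case

ROBOT

A 6-joint arm with a two-finger parallel gripper is mounted at the origin on the work surface. World frame = base frame: x ahead of the robot, y to its left, z up, the work surface at z = 0. Lengths are in m, angles in rad, forces in N, time in s.
With the tool pointing down it reaches from about 0.3 to 0.95 m from the base axis. Payload 3.1 kg.
Tool frame: the origin (TCP) lies between the finger pads; the fingertips stand 19 mm ahead of it and the grasp point (between the pads) is the TCP; z points along the fingers, y is the direction in which the jaws open and shut (so a half turn about z gives the same grasp; the last joint's range is limited). The gripper opens to 85 mm and grips with 20 to 120 N. Pads are 22 mm wide; open, the fingers measure 114 mm over their backs; the gripper's body (76 mm by 85 mm) begins 54 mm behind the grasp point. The pads swing forward as they close: fully open they stand 13 mm farther back than shut.
Start: joints at [1.274, 0.308, 1.634, -0, 1.2, -0.07], TCP at [0.141, 0.609, 0.25] pointing down, gripper open.
Joint ranges: [-3.06, 3.06], [-0.79, 1.96], [0.05, 2.63], [-1.19, 4.34], [0.05, 2.64], [-2.94, 2.94]. Speed limits (rad/s): [2.79, 2.79, 3.14, 3.14, 3.14, 3.14].

INTERFACE

Orientations are given as [roll, pitch, yaw] about the fixed x, y, z axes, in that order (R = Rz(yaw) Ry(pitch) Rx(roll)).
In Python, from workcell import env gives the robot as it stands.
- The arm moves only by the tool step_arm, never from a script. Its argument "commands" is a list of rows, each a list of 5 numbers: the shift along the tool's x, y, z in mm, then the turn about the tool's z in degrees, then the opening, from 0 (shut) to 1 (fully open). In form: [[tx, ty, tz, yaw, claw], ...]. A call has 1 to 5 rows; each row shifts and turns the commanded pose from where the row before left it, along the tool's axes as they then stand; what a row does not reach is not made up. A row lasts 1/8 s, in which the tool goes at most 62.5 mm and 10.7 degrees, less where a joint would pass 70% of its speed; a pose out of reach is approached as far as the arm can. A call is refused whole if a number of a shift passes 62.5 or a number of a turn 10.7, either way. A call with a gripper value outside its range is refused whole. The fingers move at their own pace and stop on an object; "grip_force" is the grip in N (left out, the last holds). Time passes only in rows, so rows that do not move let the fingers close. It gives the time, the measured TCP pose, the force and the opening at its end, in the units of the state.
- env.observe(): the state, without advancing time (a new reading comes with each control period).
- env.capture(name): name is "side" or "top" or "wrist"; returns the picture (420x560x3 uint8, red, green, blue); there is no depth.
- env.get_calibration(name): a dict with "K" (3x3 intrinsics, pixels), "position" and "orientation" of the camera in the world. Camera axes: x right, y up, looking along -z (the intrinsics and any distortion apply to the point x, -y, -z); pixel columns grow to the right and rows downward; lengths in m; the calibration is good to about 2 mm. A picture is of the moment at which its call begins: read the wrist's pose just before it. get_calibration takes no time and is no camera call; for the wrist camera it gives the pose at the moment of the call.
- env.sign_off(): hands the job in, once; it reports no verdict.
Trained networks look in the newest picture that a camera, given by its name, has taken for a name from the list of things; names that differ only in an ending like _2 or _b are one class to them, and where a whole thing is asked for, a point or a joint stands for the part that bears it (a point fixed in the world has none). Each returns a list of dicts, best first, with "score" (0 to 1); they miss things now and then, are a little off and sometimes report something else, mostly with a low value. They report only what shows in the picture. A call takes as long as a camera call.
- env.spot_in(camera, name): "pixel" ([column, row] in pixels, amid what is visible of it).
- env.masks_of(camera, name): "mask" (420x560 bool, what is visible of it) and "pixel" ([column, row] in pixels, amid what is visible of it).
- env.mark_of(camera, name): "pixel" ([column, row] in pixels: a listed point, or the origin of a listed thing).
The state is a dict: "clock": time; "joint_pos": joint angles; "qd": joint speeds; "joint_efforts": joint torques, N m; "position": TCP position; "ee_rot": TCP orientation; "force": force on the tool from outside, world axes, zero at the start; "wrist_torque": the same for the moment, N m; "opening": finger opening in m.
Only numpy, scipy, OpenCV 4.12 (cv2) and the standard library are available. Lean on these libraries where they do the work, as an engineer would, in place of code of your own. Each camera call takes 0.05 s, during which the arm holds its last target.

TASK

The sliding cover of the sloping lamp-parts case stands slightly ajar. Tip the draw latch's wire bail over towards the cover and, with the lever swung fully back so that the bail reaches, hook its bar behind the keeper; only then press the lever down past centre until it lies home, so that the cover is drawn tight and stays so. Leave the glass shade and the carton where they stand.

Things in the scene. Friction and masses are not known exactly. Their poses are not given: they have to be found in the camera images.
- case: Grey flat steel case, 325 mm long up the slope, 300 wide, 70 thick, fixed on a stand and inclined 26 degrees, its face looking up and towards the robot. Origin: on the face, half-way across, 18 mm under the latch's pivot. Axes (used below as x, y, z, in mm): x up the slope from latch to keeper, y across, z straight out of the face. The face is bare from x = -40 down to its lower edge at x = -110.
- latch (a point): The draw latch's pivot: middle of the lever's hinge pin, 18 mm out from the case's face. Axes as the case's: x up the slope to the keeper, y the hinge axis, z out of the face. Its two ears (18 mm along x, 37 mm over their outsides) reach 6 mm above this point.
- lever (a joint): Angle of the latch lever, rad. 0 = home: flat along -x, its underside 15 mm off the face (hard stop). Grows as the free end is lifted and swung over towards the keeper: 1.57 = straight out, 1.85 = fully back (hard stop). Starts at 0.9 to 1.5; light friction, stays where left. With the bail hooked it tightens from about 1.1, needs under 12 N at 45 mm from the pin, and snaps home below about 0.25.
- lever_tip (a point): On the steel lever's middle, 60 mm from the hinge pin. The lever is a plate 28 mm wide, 5 thick, reaching 66 mm from the pin; this point's -x points along it to the free end. The bail's pivot is on it 16 mm from the pin, at an angle 0.25 rad below the lever's own (towards the face when home), so the bail can pass the keeper's lip only with the lever past about 1.5 rad.
- bail (a joint): Angle of the bail on its pivot, rad, relative to the lever; at most 3.6 (a stop). Bail minus lever is the angle of its arms above the case's +x (1.57 = straight out of the face). It swings easily and falls under its weight: towards the keeper below about 1.1, else back to its stop, where it starts (bail minus lever 2.1 to 2.7). About -0.2 when hooked with the lever fully back, 0.05 when latched.
- bail_bar (a point): Middle of the bail's end bar. The bail is a steel wire loop: two arms (5 mm thick, at y = +-23, 75 mm from pivot to bar centre) that straddle the lever, and an end bar (6 mm thick, 46 mm along y) that hooks behind the keeper. It can be pushed with a finger tip, or pinched across the arms (51 mm wide).
- keeper (a point): Where the bail bar's centre rests when hooked; moves with the cover; axes as the case's. Steel hook 26 mm wide: an upright wall whose far face is 3 mm to -x of this point; a lip from the wall's top out to 1 mm to +x, between 6.5 and 10.5 mm above this point; a ledge 3 mm below it, running 17 mm to +x. The bar goes down past the lip on the +x side, meets the ledge, and is drawn to -x under the lip.
- cover (a joint): How far the cover stands up the slope from fully pressed, m: about 0.0065 free (ajar: the rubber strip at its lower edge pushes it up the slope like a spring of about 8 N/mm), about 0.003 when latched. The cover is a clear panel with aluminium edges, 5 mm thick, sliding along x over the upper part of the case; the keeper stands on its lower edge.
- rail (a point): Middle of a fixed round steel rail, 14 mm thick, that runs along y over the cover between two posts (at y = +-154), 140 mm out from the face and 155 mm up the slope from the latch's pivot. A vertical tool at the keeper would strike it; a tool held square to the sloping face (along the case's -z) clears it.
- shade_mid (a point): Bystander: flared open glass lamp shade, 110 mm wide at the top and 110 mm high, loose on the table; the point is half-way up.
- carton_mid (a point): Bystander: cardboard carton 70 x 70 x 100 mm high, loose on the table; the point is its centre.

How it is judged:
On the way:
1. the bail's bar is hooked behind the keeper, below its lip, while the lever is still up (over 1.0 rad) (x of bail_bar in the frame of keeper between -0.003 and 0.016 m and z of bail_bar in the frame of keeper between -0.005 and 0.0055 m and value of joint lever above 1 rad), for 0.1 s.
At the end, for the whole second after the job is handed in: The lever lies home (within 0.12 rad) and still, the bail's bar sits in the keeper (within 6 mm), and the cover is drawn to within 4 mm of fully pressed (value of joint lever below 0.12 rad and value of joint cover below 0.004 m and distance between bail_bar and keeper below 0.006 m and velocity of joint lever between -0.05 and 0.05 rad/s); the robot touches nothing.
It fails at once if the shade or the carton was moved more than 25 mm (distance of any of shade_mid, carton_mid from where it was at the start of the episode above 0.025 m).
It also fails if it takes over 61 s, if anything falls off the work surface, if the arm or the gripper's body presses on something with over 40 N, if the wrist force passes 120 N, or if a joint passes its speed limit or range.

## Working session

There is one attempt and no reset: what is moved stays moved. The work goes in short steps, Python scripts to look and compute and a tool call to move; the robot and the scene stay as the last step left them, time stands still between calls to the robot, and variables do not carry over. Pictures are saved under pics/ and viewed, and the job is handed in when it is done.

Besides the shell and the picture viewer there is one more tool, called after "Call:" as name(argument=value, ...), one argument or row to a line, values as JSON. step_arm: Moves the arm, as the interface text tells. Its arguments: {"type":"object","properties":{"commands":{"type":"array"},"grip_force":{"type":"number"}},"required":["commands"]}

```bash
mkdir -p pics; ls; cat > h.py <<'E'
import numpy as np, cv2, json
from scipy.spatial.transform import Rotation as R
from workcell import env
def snap(c,fn):
    im=env.capture(c); cv2.imwrite('pics/'+fn+'.png',im[:,:,::-1]); return im
E
python3 - <<'E'
from h import *
print(env.observe())
for c in ['side','top','wrist']:
    k=env.get_calibration(c);print(c,k)
    snap(c,c+'0')
    for n in ['latch','lever_tip','bail_bar','keeper','rail','shade_mid','carton_mid','case']:
        try: print(n,[(np.round(d['pixel'],1).tolist(),round(d['score'],2)) for d in env.mark_of(c,n)][:3])
        except Exception as e: print(n,e)
print(env.observe()['clock'])
E
```

```text
pics
{'clock': 0.0, 'joint_pos': array([ 1.27433245e+00,  3.09009131e-01,  1.63523936e+00,  2.10205311e-06,
        1.19969348e+00, -6.97148373e-02]), 'qd': array([ 3.35910363e-05,  6.84324457e-04,  9.85057607e-04, -1.19001655e-03,
       -1.41438770e-03, -7.55788509e-04]), 'joint_efforts': array([-1.65883386e-03, -4.15242255e+01, -2.76674563e+01, -2.48635379e-04,
        1.00298412e-02, -2.92083744e-07]), 'position': array([0.14030668, 0.60822327, 0.24901931]), 'ee_rot': array([-3.13924918e+00, -1.65601985e-04,  2.91484266e+00]), 'force': array([ 0.44825813, -0.17938623,  0.16027543]), 'wrist_torque': array([ 0.04207761, -0.02801824, -0.0379356 ]), 'opening': 0.08559855194646454}
side {'K': array([[396.49136115,   0.        , 276.52066722],
       [  0.        , 396.49136115, 212.0339933 ],
       [  0.        ,   0.        ,   1.        ]]), 'position': array([ 0.48226374, -0.8371503 ,  0.74048472]), 'orientation': array([ 1.02751278, -0.01807875, -0.10509138])}
latch [([291.1, 261.2], 0.63)]
lever_tip [([273.4, 251.1], 0.53)]
bail_bar [([254.5, 258.2], 0.43)]
keeper [([313.5, 247.
[... 498 characters left out ...]

latch [([331.1, 199.6], 0.79)]
lever_tip [([336.3, 218.5], 0.7), ([337.7, 237.1], 0.2)]
bail_bar [([337.6, 237.7], 0.48)]
keeper [([330.1, 176.7], 0.73), ([336.5, 220.0], 0.71)]
rail [([337.1, 141.6], 0.84)]
shade_mid [([232.1, 233.6], 0.85)]
carton_mid [([425.7, 218.9], 0.95)]
case [([329.1, 200.7], 0.77)]
wrist {'K': array([[355.15331962,   0.        , 278.60971557],
       [  0.        , 355.15331962, 205.77475883],
       [  0.        ,   0.        ,   1.        ]]), 'position': array([0.07469029, 0.62540191, 0.37479092]), 'orientation': array([-2.72020366e-01,  4.38240950e-06,  1.34494754e+00])}
latch []
lever_tip []
bail_bar []
keeper []
rail []
shade_mid []
carton_mid []
case []
1.35
```

View pics/side0.png

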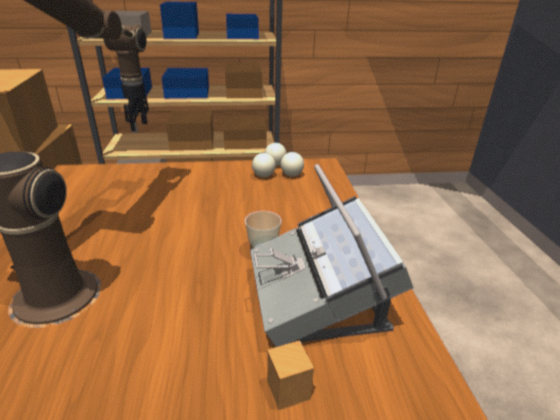

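View pics/top0.png

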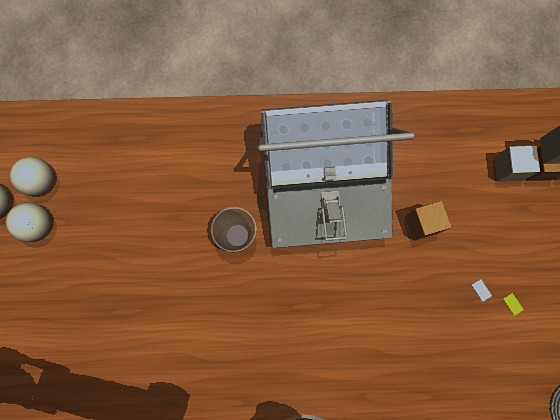

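```bash
cat > g.py <<'E'
from h import *
def campose(k):
    return np.array(k['position']), R.from_euler('xyz',k['orientation']).as_matrix()
def ray(c,px,k=None):
    k=k or env.get_calibration(c); p,M=campose(k)
    d=np.linalg.inv(k['K'])@np.array([px[0],px[1],1.]); d=np.array([d[0],-d[1],-d[2]])
    d=M@d; return p,d/np.linalg.norm(d)
def proj(c,X,k=None):
    k=k or env.get_calibration(c); p,M=campose(k)
    q=(np.atleast_2d(X)-p)@M; q=q*[1,-1,-1]; u=q@k['K'].T; return u[:,:2]/u[:,2:]
def tri(rays):
    A=0;b=0
    for p,d in rays:
        P=np.eye(3)-np.outer(d,d); A=A+P; b=b+P@p
    X=np.linalg.solve(A,b); return X,[np.linalg.norm((np.eye(3)-np.outer(d,d))@(X-p)) for p,d in rays]
E
python3 - <<'E'
from g import *
T={'latch':[(291.1,261.2),(331.1,199.6)],'lever_tip':[(273.4,251.1),(336.3,218.5)],'bail_bar':[(254.5,258.2),(337.6,237.7)],'keeper':[(313.5,247.9),(330.1,176.7)],'rail':[(333.3,194.4),(337.1,141.6)],'shade':[(263.6,235.6),(232.1,233.6)],'carton':[(291.4,370.4),(425.7,218.9)],'case':[(296.9,264),(329.1,200.7)]}
for n,(s,t) in T.items():
    X,e=tri([ray('side',s),ray('top',t)]);print(n,X.round(4),np.round(e,4))
E
```

```text
latch [ 0.6128 -0.0781  0.1376] [0.0037 0.0037]
lever_tip [ 0.5644 -0.0836  0.1742] [0.0002 0.0002]
bail_bar [ 0.5208 -0.0863  0.1583] [0.0014 0.0014]
keeper [ 0.6634 -0.0745  0.1713] [0.0003 0.0003]
rail [ 0.6977 -0.0751  0.3175] [0.0006 0.0006]
shade [0.5582 0.1663 0.0472] [0.0026 0.0026]
carton [ 0.5785 -0.3255  0.0549] [0.0003 0.0003]
case [ 0.6209 -0.075   0.1239] [0.0037 0.0037]
```

The pictures show the case right of centre, with the latch at about (332,205) in top and (285,263) in side. The bail lies back towards the robot, the shade is at left and the carton at right. Next I'll zoom in to get the case yaw.

```bash
python3 - <<'E'
import cv2
a=cv2.imread('pics/side0.png')[150:350,225:425]; cv2.imwrite('pics/side0z.png',cv2.resize(a,(600,600),interpolation=cv2.INTER_CUBIC))
a=cv2.imread('pics/top0.png')[90:260,245:425]; cv2.imwrite('pics/top0z.png',cv2.resize(a,(635,600),interpolation=cv2.INTER_CUBIC))
E
```

```text
(no output)
```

View pics/side0z.png

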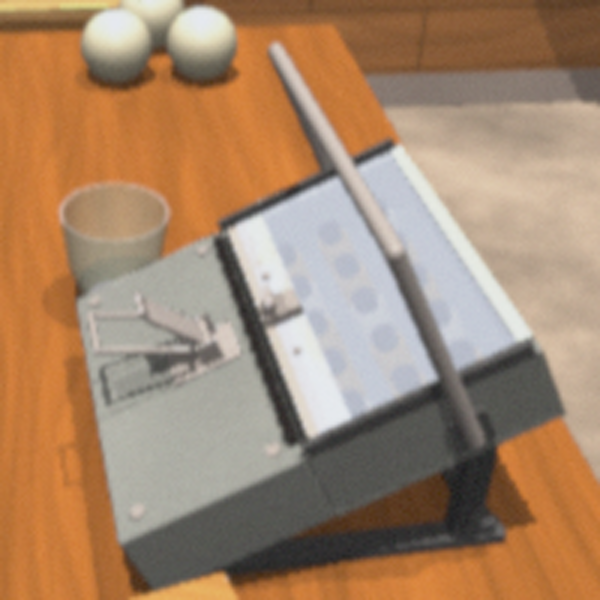

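View pics/top0z.png

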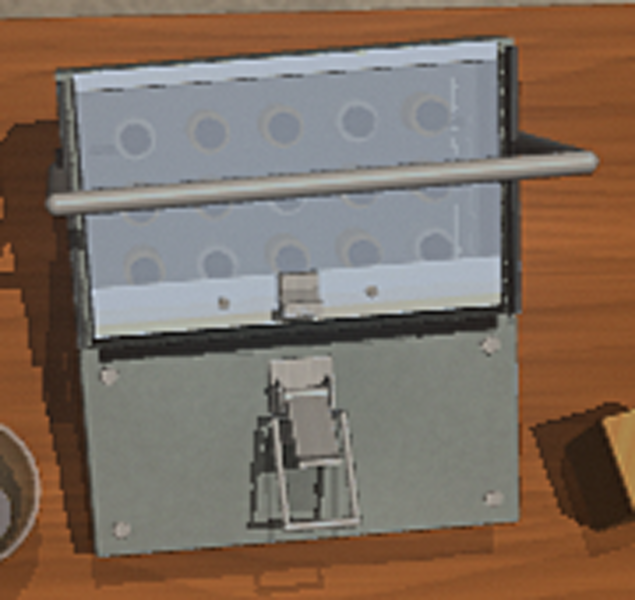

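```bash
cat > fit.py <<'E'
from g import *
from scipy.optimize import least_squares
a=np.radians(26)
def frame(psi):
    ex=np.array([np.cos(a)*np.cos(psi),np.cos(a)*np.sin(psi),np.sin(a)])
    ey=np.array([-np.sin(psi),np.cos(psi),0]); return np.c_[ex,ey,np.cross(ex,ey)]
E
python3 - <<'E'
from fit import *
def z(t): return (t[0]/3.528+245,t[1]/3.529+90)
def s(t): return (t[0]/3+225,t[1]/3+150)
obs=[('top',(-110,150,-18),z((99,556))),('top',(-110,-150,-18),z((518,522))),('side',(-110,150,-18),s((78,298))),('side',(-110,-150,-18),s((122,543))),
('top',(0,0,0),(331.1,199.6)),('side',(0,0,0),(291.1,261.2)),('top',(62.9,0,0),(330.1,176.7)),('side',(62.9,0,0),(313.5,247.9)),('top',(155,0,122),(337.1,141.6)),('side',(155,0,122),(333.3,194.4)),
('top',(0,0,-18),(329.1,200.7)),('side',(0,0,-18),(296.9,264)),]
k={c:env.get_calibration(c) for c in('top','side')}
def f(p): 
    return np.concatenate([proj(c,p[:3]+frame(p[3])@(np.array(X)/1000),k[c])[0]-u for c,X,u in obs])
r=least_squares(f,[.61,-.08,.14,0],loss='soft_l1')
print(r.x.round(4)); print(f(r.x).reshape(-1,2).round(1))
E=frame(r.x[3])
for n,X in dict(lt=[.5644,-.0836,.1742],bb=[.5208,-.0863,.1583],kp=[.6634,-.0745,.1713]).items(): print(n,(E.T@(np.array(X)-r.x[:3])).round(4))
E
```

```text
[ 0.6126 -0.0783  0.1383  0.0595]
[[-1.2  0.5]
 [ 0.8 -0.5]
 [-1.6 -0.5]
 [-1.7 -0.7]
 [ 0.2  1.6]
 [ 1.4 -0.5]
 [-0.2 -1.6]
 [ 2.3  1.8]
 [-1.  -0.3]
 [-0.2  0.3]
 [ 1.1 -1.2]
 [-1.5  1.6]]
lt [-0.0278 -0.0024  0.0535]
bb [-0.074  -0.0025  0.0584]
kp [0.0603 0.0008 0.0073]
```

```bash
cat > plan.py <<'E'
from fit import *
def rows(target,yaw,n,claw,start=None,syaw=None):
    o=env.observe(); p=np.array(o['position']); M=R.from_euler('xyz',o['ee_rot'])
    y0=o['ee_rot'][2]; dy=(yaw-y0+np.pi)%(2*np.pi)-np.pi
    d=(np.array(target)-p)/n; out=[]
    for i in range(n):
        Mi=(R.from_euler('z',dy*i/n)*M).as_matrix()
        out.append(np.round(np.r_[Mi.T@d*1000,-np.degrees(dy)/n,claw],1).tolist())
    return out
E
python3 - <<'E'
from plan import *
r=rows([.5225,-.085,.34],1.63,15,.6)
for i in range(0,15,5): print(r[i:i+5])
E
```

```text
[[-35.2, -39.4, -6.0, 4.9, 0.6], [-38.5, -36.2, -6.0, 4.9, 0.6], [-41.4, -32.8, -6.0, 4.9, 0.6], [-44.1, -29.1, -6.0, 4.9, 0.6], [-46.4, -25.2, -6.0, 4.9, 0.6]]
[[-48.4, -21.2, -6.0, 4.9, 0.6], [-50.0, -17.0, -6.0, 4.9, 0.6], [-51.3, -12.6, -6.0, 4.9, 0.6], [-52.2, -8.2, -6.0, 4.9, 0.6], [-52.7, -3.7, -6.0, 4.9, 0.6]]
[[-52.8, 0.8, -6.0, 4.9, 0.6], [-52.5, 5.3, -6.0, 4.9, 0.6], [-51.9, 9.8, -6.0, 4.9, 0.6], [-50.9, 14.2, -6.0, 4.9, 0.6], [-49.5, 18.5, -6.0, 4.9, 0.6]]
```

Call:
step_arm(
  commands=[
    [-35, -39, -6, 5, 0.6],
    [-38.5, -36, -6, 5, 0.6],
    [-41.5, -33, -6, 5, 0.6],
    [-44, -29, -6, 5, 0.6],
    [-46.5, -25, -6, 5, 0.6],
  ],
)

```text
clock: 1.98
position: [0.268, 0.3765, 0.2807]
ee_rot: [3.141, 0.0, 2.476]
force: [0.6, -0.4, -0.7]
opening: 0.0513
```

Call:
step_arm(
  commands=[
    [-48.5, -21, -6, 5, 0.6],
    [-50, -17, -6, 5, 0.6],
    [-51, -12.5, -6, 5, 0.6],
    [-52, -8, -6, 5, 0.6],
    [-52.5, -4, -6, 5, 0.6],
  ],
)

```text
clock: 2.6
position: [0.3925, 0.1441, 0.3109]
ee_rot: [3.14, 0.0, 2.039]
force: [0.2, 0.4, 0.9]
opening: 0.0515
```

Call:
step_arm(
  commands=[
    [-52.5, 1, -6, 5, 0.6],
    [-52.5, 5, -6, 5, 0.6],
    [-52, 10, -6, 5, 0.6],
    [-51, 14, -6, 5, 0.6],
    [-49, 18, -6, 4, 0.6],
  ],
)

```text
clock: 3.22
position: [0.5144, -0.0894, 0.3407]
ee_rot: [3.141, -0.0, 1.62]
force: [1.4, 0.1, 0.4]
opening: 0.0514
```

```bash
python3 - <<'E'
from plan import *
o=env.observe();print(o['clock'],o['position'],o['ee_rot'],o['force'],o['opening'])
k=env.get_calibration('wrist');snap('wrist','w1')
for n in ['latch','lever_tip','bail_bar','keeper','case']:
    print(n,[(np.round(d['pixel'],1).tolist(),round(d['score'],2)) for d in env.mark_of('wrist',n)][:3])
o=env.observe();print(o['clock'],o['position'],o['ee_rot'])
P=np.array([.6126,-.0783,.1383]);E=frame(.0595)
for n,X in dict(pin=(0,0,0),bar=(-.0735,0,.0567),keeper=(.063,0,0)).items(): print(n,proj('wrist',P+E@X,k))
E
```

```text
3.225 [ 0.51438651 -0.08940794  0.34071526] [ 3.14077826e+00 -4.64744968e-05  1.62037799e+00] [1.43183371 0.10134307 0.35668697] 0.051355784746739644
latch [([386.0, 179.0], 0.72)]
lever_tip [([333.9, 182.3], 0.78)]
bail_bar [([286.7, 180.6], 0.58)]
keeper [([462.6, 181.2], 0.72), ([286.6, 178.2], 0.62)]
case [([384.4, 176.8], 0.83)]
3.525 [ 0.51315013 -0.08690267  0.33991973] [-3.14064174e+00 -8.20786058e-04  1.62397072e+00]
pin [[383.31639323 176.74706921]]
bar [[286.52614554 181.70102904]]
keeper [[458.37333256 182.21287415]]
```

View pics/w1.png

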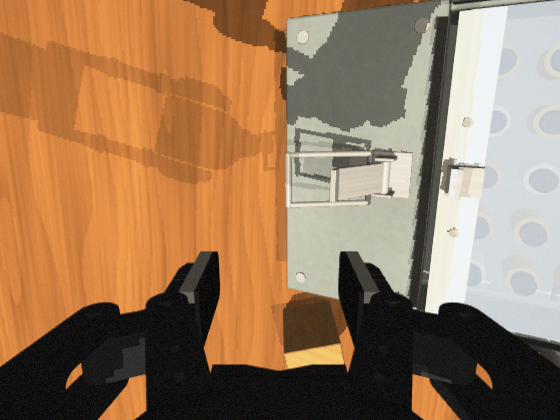

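```bash
python3 - <<'E'
from plan import *
T={'latch':[(291.1,261.2),(331.1,199.6),(386,179)],'lever_tip':[(273.4,251.1),(336.3,218.5),(333.9,182.3)],'bail_bar':[(254.5,258.2),(337.6,237.7),(288,180.6)],'keeper':[(313.5,247.9),(330.1,176.7),(462.6,181.2)]}
P=np.array([.6126,-.0783,.1383]);E=frame(.0595)
for n,u in T.items():
    X,e=tri([ray(c,x) for c,x in zip(('side','top','wrist'),u)]);print(n,X.round(4),np.round(e,4),(E.T@(X-P)).round(4))
for i in rows([.5235,-.084,.25],1.63,2,.25):print(i)
E
```

```text
latch [ 0.6131 -0.0777  0.1374] [0.004  0.0035 0.0007] [ 0.0001  0.0005 -0.001 ]
lever_tip [ 0.5631 -0.0802  0.171 ] [0.0019 0.004  0.005 ] [-0.0301  0.0011  0.0511]
bail_bar [ 0.5212 -0.0834  0.1557] [0.0017 0.0035 0.0032] [-0.0747  0.0004  0.0558]
keeper [ 0.665  -0.0723  0.1706] [0.0016 0.0026 0.0037] [0.0615 0.0029 0.0059]
[1.1, 5.3, 45.0, -0.2, 0.2]
[1.1, 5.3, 45.0, -0.2, 0.2]
```

Call:
step_arm(
  commands=[
    [1.5, 4, 45, 0, 0.27],
    [1.5, 4, 45, 0, 0.27],
    [0, 0, 25, 0, 0.27],
    [0, 0, 0, 0, 0.27],
  ],
)

```text
clock: 4.03
position: [0.5191, -0.0823, 0.2228]
ee_rot: [-3.136, -0.002, 1.625]
force: [-0.5, 0.5, -0.3]
opening: 0.0231
```

```bash
python3 - <<'E'
from plan import *
o=env.observe();print(o['clock'],o['position'],o['ee_rot'],o['force'],o['opening'])
snap('wrist','w2');snap('side','s2')
o=env.observe();print(o['position'],proj('wrist',[[.522,-.083,.157]]))
a=cv2.imread('pics/s2.png')[150:350,225:425]; cv2.imwrite('pics/s2z.png',cv2.resize(a,(600,600),interpolation=cv2.INTER_CUBIC))
E
```

```text
4.025 [ 0.51907659 -0.08234537  0.2228058 ] [-3.13570323e+00 -1.98788718e-03  1.62539903e+00] [-0.47103101  0.48305452 -0.25542448] 0.02312257011834742
[ 0.52181578 -0.08339893  0.22615416] [[278.04453444 230.17208529]]
```

View pics/w2.png

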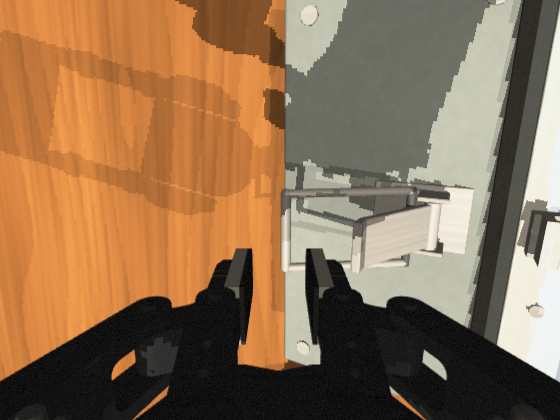

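View pics/s2z.png

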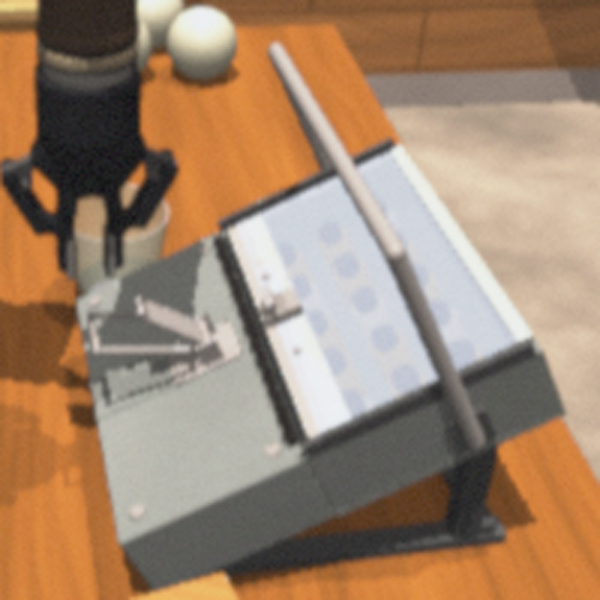

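Wrist picture: the bar sits at col 286, rows 190–268, and the fingers centre on col 279. Shifting 4 mm ahead, then descending.

Call:
step_arm(
  commands=[
    [0, 4.5, 15, 0, 0.27],
    [0, 0, 25, 0, 0.27],
    [0, 0, 18, 0, 0.27],
    [0, 0, 0, 0, 0.27],
  ],
)

```text
clock: 4.62
position: [0.5249, -0.0837, 0.1656]
ee_rot: [-3.138, -0.001, 1.623]
force: [-0.6, -0.5, -0.1]
opening: 0.0232
```

```bash
python3 - <<'E'
from plan import *
snap('wrist','w3');snap('side','s3')
for i in range(3):
    o=env.observe();print(o['clock'],o['position'],o['force'],o['opening'])
a=cv2.imread('pics/s3.png')[180:300,225:345]; cv2.imwrite('pics/s3z.png',cv2.resize(a,(600,600),interpolation=cv2.INTER_CUBIC))
E
```

```text
4.725 [ 0.52648411 -0.08411196  0.16756312] [0.82992806 0.04804468 0.83089724] 0.023132115965153948
4.725 [ 0.52648411 -0.08411196  0.16756312] [0.82992806 0.04804468 0.83089724] 0.023132115965153948
4.725 [ 0.52648411 -0.08411196  0.16756312] [0.82992806 0.04804468 0.83089724] 0.023132115965153948
```

View pics/w3.png

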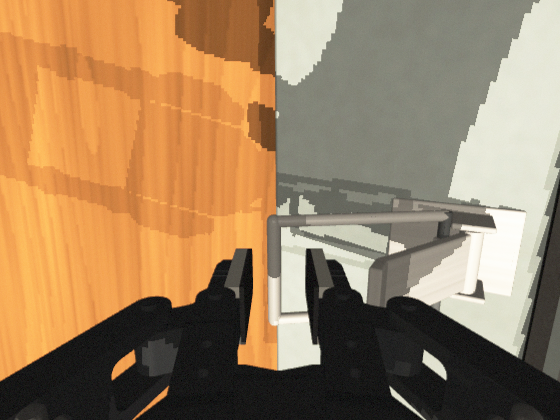

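View pics/s3z.png

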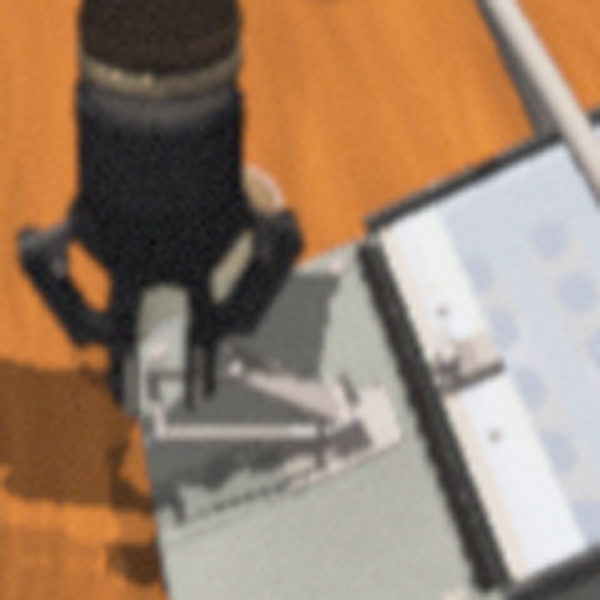

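The bar (col 274, rows 218–325) is between the pads. Now I'll pinch it.

Call:
step_arm(
  commands=[
    [0, -1.5, 0, 0, 0],
    [0, 0, 0, 0, 0],
    [0, 0, 0, 0, 0],
    [0, 0, 0, 0, 0],
  ],
  grip_force=20,
)

```text
clock: 5.22
position: [0.523, -0.0843, 0.1672]
ee_rot: [-3.138, 0.0, 1.624]
force: [-4.8, -0.7, 1.2]
opening: 0.0038
```

```bash
python3 - <<'E'
from plan import *
snap('wrist','w4')
o=env.observe();print(o['clock'],o['position'],o['force'],o['opening'],o['wrist_torque'])
# arc rows
piv=np.array([-14.8,6.1]); w0=2.96
b=piv+75*np.array([np.cos(w0),np.sin(w0)])
for w1 in np.linspace(2.96,1.0,14)[1:]:
    nb=piv+75*np.array([np.cos(w1),np.sin(w1)]);d=nb-b;b=nb;print(round(w1,2),nb.round(),'ty %.1f tz %.1f'%(d[0],-d[1]))
E
```

```text
5.275 [ 0.52294653 -0.08428544  0.16723033] [-5.27820208 -0.87381394  1.53923804] 0.0036840016646697156 [-0.20761408  0.85930515  0.03090696]
2.81 [-86.  31.] ty 2.9 tz -10.9
2.66 [-81.  41.] ty 4.5 tz -10.4
2.51 [-75.  51.] ty 6.0 tz -9.6
2.36 [-68.  59.] ty 7.4 tz -8.6
2.21 [-59.  66.] ty 8.6 tz -7.4
2.06 [-50.  72.] ty 9.6 tz -6.0
1.9 [-39.  77.] ty 10.4 tz -4.5
1.75 [-28.  80.] ty 10.9 tz -2.9
1.6 [-17.  81.] ty 11.2 tz -1.2
1.45 [-6. 81.] ty 11.3 tz 0.5
1.3 [ 5. 78.] ty 11.1 tz 2.2
1.15 [16. 75.] ty 10.6 tz 3.8
1.0 [26. 69.] ty 9.9 tz 5.4
```

View pics/w4.png

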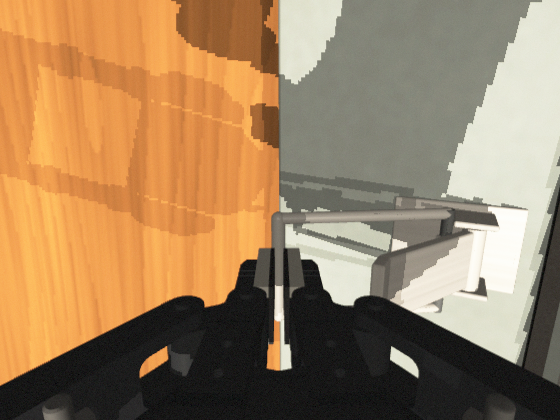

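Call:
step_arm(
  commands=[
    [0, 3, -11, 0, 0],
    [0, 4.5, -10.5, 0, 0],
    [0, 6, -9.5, 0, 0],
    [0, 7.5, -8.5, 0, 0],
  ],
)

```text
clock: 5.78
position: [0.5475, -0.0831, 0.2085]
ee_rot: [3.137, 0.001, 1.623]
force: [0.5, 0.4, 0.2]
opening: 0.0004
```

```bash
python3 - <<'E'
from plan import *
snap('wrist','w5');snap('side','s5')
o=env.observe();print(o['clock'],o['position'],o['force'],o['opening'])
a=cv2.imread('pics/s5.png')[180:300,225:345]; a=cv2.resize(a,(420,420),interpolation=cv2.INTER_CUBIC)
cv2.imwrite('pics/c5.png',np.hstack([cv2.resize(cv2.imread('pics/w5.png'),(380,285)),cv2.resize(a,(285,285))]))
E
```

```text
5.875 [ 0.54867096 -0.08329389  0.20925543] [-0.12953127  0.22516399 -0.2066296 ] 0.00018669871346968964
```

View pics/c5.png

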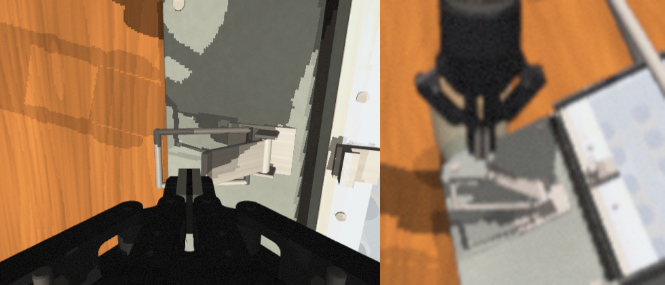

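The bar slipped out because it was only held at the very tips (opening 3.7 mm) and it fell back. I'll re-grip deeper.

Call:
step_arm(
  commands=[
    [0, -12, -5, 0, 0.27],
    [0, -12.5, -5, 0, 0.27],
    [0, 0, 20, 0, 0.27],
    [0, 0, 20, 0, 0.27],
    [0, 0, 0, 0, 0.27],
  ],
)

```text
clock: 6.5
position: [0.5185, -0.0839, 0.1752]
ee_rot: [-3.137, -0.001, 1.623]
force: [-0.6, -0.9, -0.5]
opening: 0.0226
```

```bash
python3 - <<'E'
from plan import *
snap('wrist','w6');snap('side','s6')
for n in ['lever_tip','bail_bar']:
  for c in ('wrist','side'):
    print(c,n,[(np.round(d['pixel'],1).tolist(),round(d['score'],2)) for d in env.mark_of(c,n)][:3])
o=env.observe();print(o['clock'],o['position'],o['force'],o['opening'])
print(proj('wrist',[[.525,-.0835,.157],[.525,-.0835,.147]]))
a=cv2.imread('pics/s6.png')[200:300,225:325]
cv2.imwrite('pics/c6.png',np.hstack([cv2.resize(cv2.imread('pics/w6.png'),(400,300)),cv2.resize(a,(300,300))]))
E
```

```text
wrist lever_tip [([382.0, 280.1], 0.86)]
side lever_tip [([272.7, 251.7], 0.74)]
wrist bail_bar [([289.7, 261.8], 0.68)]
side bail_bar [([292.2, 259.4], 0.73), ([255.4, 259.2], 0.43)]
6.8 [ 0.52171399 -0.08445854  0.17782462] [0.25049972 0.5559646  0.86034826] 0.022926129213576237
[[285.16442958 265.65239877]
 [284.72497786 256.53894138]]
```

View pics/c6.png

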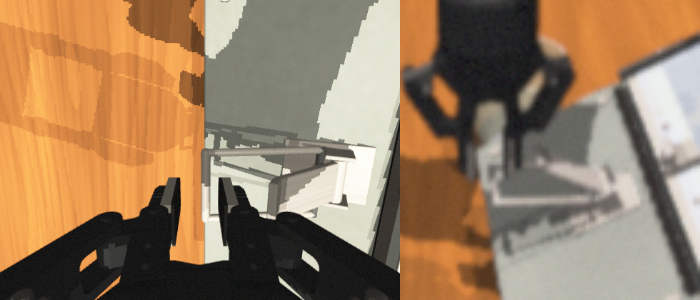

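Call:
step_arm(
  commands=[
    [0, 3.5, 8, 0, 0.27],
    [0, 0, 16, 0, 0.27],
    [0, 0, 0, 0, 0.27],
  ],
)

```text
clock: 7.18
position: [0.5228, -0.0836, 0.1505]
ee_rot: [-3.137, -0.001, 1.623]
force: [0.0, 0.7, 0.2]
opening: 0.0231
```

Call:
step_arm(
  commands=[
    [0, 0, 0, 0, 0],
    [0, 0, 0, 0, 0],
    [0, 0, 0, 0, 0],
    [0, 0, 0, 0, 0],
  ],
  grip_force=30,
)

```text
clock: 7.68
position: [0.5225, -0.0839, 0.1521]
ee_rot: [-3.137, -0.001, 1.624]
force: [-5.6, 0.4, 0.1]
opening: 0.0044
```

```bash
python3 - <<'E'
from plan import *
snap('wrist','w7')
o=env.observe();print(o['clock'],o['position'],o['force'],o['opening'],o['wrist_torque'])
E
```

```text
7.725 [ 0.52249269 -0.08390977  0.15206297] [-5.7427444  -0.83512821  0.78351117] 0.005001867018030722 [-0.06232068  0.90829793  0.05369555]
```

View pics/w7.png

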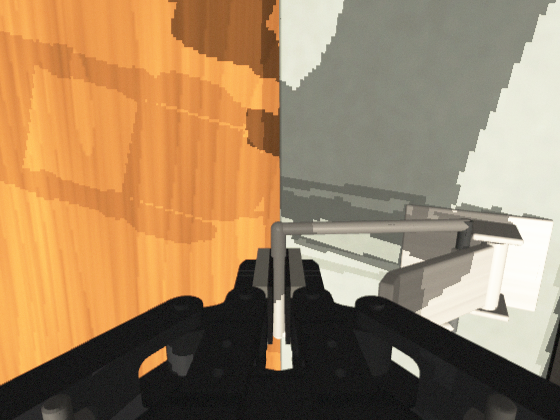

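Call:
step_arm(
  commands=[
    [0, 2, 0, 0, 0],
    [0, 1, -6, 0, 0],
    [0, 2, -6, 0, 0],
    [0, 2, -5, 0, 0],
  ],
  grip_force=40,
)

```text
clock: 8.22
position: [0.5253, -0.0836, 0.168]
ee_rot: [-3.126, -0.002, 1.624]
force: [-14.2, -2.0, 2.6]
opening: 0.0041
```

```bash
python3 - <<'E'
from plan import *
snap('wrist','w8')
o=env.observe();print(o['clock'],o['position'],o['force'],o['opening'],o['wrist_torque'])
E
```

```text
8.275 [ 0.52549589 -0.08362526  0.16870052] [-14.2714822   -1.595183     3.87066533] 0.003990798722318766 [-0.23410146  2.35648231 -0.04599701]
```

View pics/w8.png

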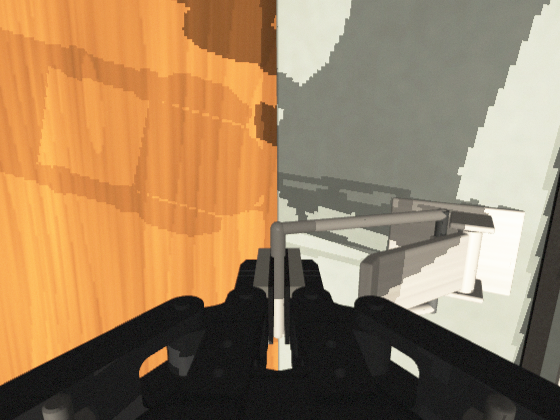

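Call:
step_arm(
  commands=[
    [0, -2, -1, 0, 0],
    [0, -1, -1, 0, 0],
    [0, 0, 0, 0, 0],
  ],
)

```text
clock: 8.65
position: [0.526, -0.0837, 0.1714]
ee_rot: [-3.136, -0.001, 1.624]
force: [-8.1, 0.3, 1.7]
opening: 0.004
```

Call:
step_arm(
  commands=[
    [0, 0, -5, 0, 0],
    [0, 1, -5, 0, 0],
    [0, 2, -5, 0, 0],
    [0, 0, 0, 0, 0],
  ],
)

```text
clock: 9.15
position: [0.5332, -0.0837, 0.1884]
ee_rot: [3.138, 0.0, 1.623]
force: [-0.9, 1.0, 1.9]
opening: 0.0039
```

```bash
python3 - <<'E'
from plan import *
snap('wrist','w9');snap('side','s9')
o=env.observe();print(o['clock'],o['position'],o['force'],o['opening'],o['wrist_torque'])
a=cv2.imread('pics/s9.png')[200:300,225:325]
cv2.imwrite('pics/c9.png',np.hstack([cv2.resize(cv2.imread('pics/w9.png'),(400,300)),cv2.resize(a,(300,300))]))
E
```

```text
9.25 [ 0.53275863 -0.08369996  0.18764737] [-0.2798291   2.42357064  0.60653172] 0.003558639729994254 [0.24291752 0.0035177  0.05334115]
```

View pics/c9.png

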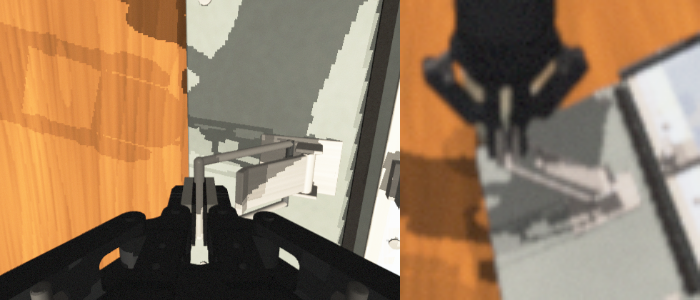

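Call:
step_arm(
  commands=[
    [0, 5.4, -7, 0, 0],
    [0, 6, -6.5, 0, 0],
    [0, 7, -5.5, 0, 0],
    [0, 0, 0, 0, 0],
  ],
)

```text
clock: 9.75
position: [0.5501, -0.0826, 0.2072]
ee_rot: [-3.14, -0.0, 1.623]
force: [-4.6, 1.8, 4.6]
opening: 0.0039
```

Call:
step_arm(
  commands=[
    [0, 7.6, -4.8, 0, 0],
    [0, 8, -4, 0, 0],
    [0, 0, 0, 0, 0],
  ],
)

```text
clock: 10.12
position: [0.5664, -0.0818, 0.2157]
ee_rot: [3.141, -0.0, 1.623]
force: [-3.5, 2.8, 3.6]
opening: 0.0036
```

```bash
python3 - <<'E'
from plan import *
snap('wrist','w10');snap('side','s10')
o=env.observe();print(o['clock'],o['position'],o['force'],o['opening'],o['wrist_torque'])
a=cv2.imread('pics/s10.png')[200:300,225:325]
cv2.imwrite('pics/c10.png',np.hstack([cv2.resize(cv2.imread('pics/w10.png'),(400,300)),cv2.resize(a,(300,300))]))
E
```

```text
10.225 [ 0.56560359 -0.08184349  0.21488427] [-3.68292977  1.93193746  4.73971333] 0.0037323038939513194 [ 2.65798907e-01  6.41451861e-01 -2.49069202e-04]
```

View pics/c10.png

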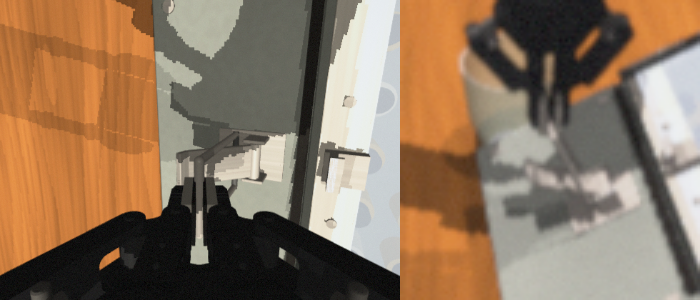

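Call:
step_arm(
  commands=[
    [0, 8.5, -4.5, 0, 0],
    [0, 8.8, -2, 0, 0],
    [0, 9, -0.8, 0, 0],
    [0, 9, 0.3, 0, 0],
    [0, 0, 0, 0, 0],
  ],
)

```text
clock: 10.85
position: [0.602, -0.0801, 0.2215]
ee_rot: [3.14, 0.0, 1.624]
force: [-0.9, 1.8, 1.0]
opening: 0.0038
```

Call:
step_arm(
  commands=[
    [0, 9, 1.4, 0, 0],
    [0, 8.7, 2.4, 0, 0],
    [0, 8, 3.4, 0, 0],
    [0, 0, 0, 0, 0],
  ],
)

```text
clock: 11.35
position: [0.6278, -0.0792, 0.2145]
ee_rot: [3.139, 0.001, 1.624]
force: [-0.5, -0.4, 3.5]
opening: 0.0038
```

```bash
python3 - <<'E'
from plan import *
snap('wrist','w11');snap('side','s11')
o=env.observe();print(o['clock'],o['position'],o['force'],o['opening'],o['wrist_torque'])
a=cv2.imread('pics/s11.png')[180:300,225:345]
cv2.imwrite('pics/c11.png',np.hstack([cv2.resize(cv2.imread('pics/w11.png'),(400,300)),cv2.resize(a,(300,300))]))
E
```

```text
11.45 [ 0.62722876 -0.07926731  0.21472754] [ 0.55804839 -1.01960601  2.96934642] 0.003761837377678185 [-0.14755821 -0.14292204  0.12626566]
```

View pics/c11.png

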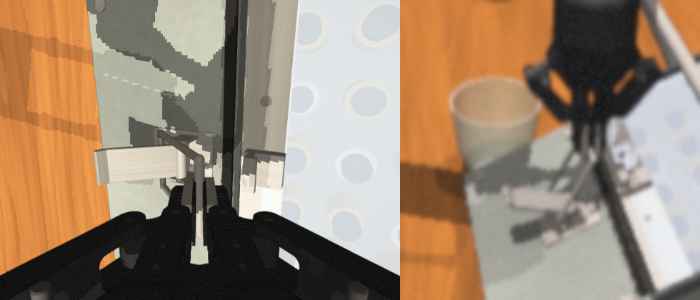

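Call:
step_arm(
  commands=[
    [0, 0, 0, 0, 0.15],
    [0, 0, 0, 0, 0.15],
    [0, 0, -15, 0, 0.15],
    [0, 0, -20, 0, 0.15],
    [0, -10, -15, 0, 0.15],
  ],
)

```text
clock: 12.08
position: [0.6174, -0.0795, 0.2672]
ee_rot: [3.138, 0.001, 1.623]
force: [0.3, -0.5, 0.7]
opening: 0.0129
```

```bash
python3 - <<'E'
from plan import *
snap('wrist','w12');snap('side','s12')
for n in ['latch','lever_tip','bail_bar','keeper']:
  for c in ('wrist','side'):
    print(c,n,[(np.round(d['pixel'],1).tolist(),round(d['score'],2)) for d in env.mark_of(c,n)][:3])
o=env.observe();print(o['clock'],o['position'],o['force'],o['opening'],o['wrist_torque'])
a=cv2.imread('pics/s12.png')[200:300,245:345]
cv2.imwrite('pics/c12.png',np.hstack([cv2.resize(cv2.imread('pics/w12.png'),(400,300)),cv2.resize(a,(300,300))]))
E
```

```text
wrist latch [([271.6, 201.1], 0.63)]
side latch [([294.5, 258.1], 0.93)]
wrist lever_tip [([187.1, 205.4], 0.85)]
side lever_tip [([269.3, 260.2], 0.58)]
wrist bail_bar [([345.8, 216.8], 0.77)]
side bail_bar [([310.5, 247.1], 0.71)]
wrist keeper [([357.0, 212.7], 0.59)]
side keeper [([314.7, 251.5], 0.55)]
12.575 [ 0.61610923 -0.0791965   0.26350886] [-0.20964592  0.34956624 -0.10454172] 0.012671402566453459 [-0.05873495 -0.02163778 -0.01328519]
```

View pics/c12.png

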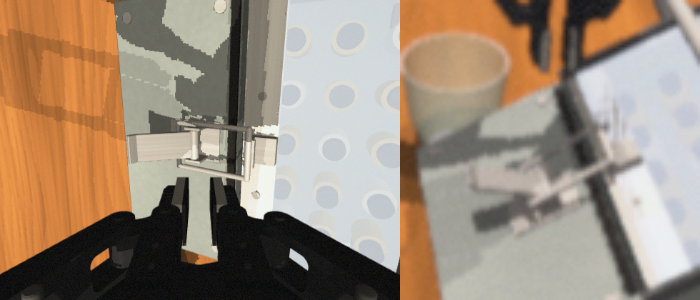

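```bash
python3 - <<'E'
from plan import *
P=np.array([.6126,-.0783,.1383]);E=frame(.0595)
T={'latch':[(294.5,258.1),(271.6,201.1)],'lever':[(269.3,260.2),(187.1,205.4)],'bar':[(310.5,247.1),(345.8,216.8)],'keep':[(314.7,251.5),(357,212.7)]}
for n,u in T.items():
    X,e=tri([ray(c,x) for c,x in zip(('side','wrist'),u)]);print(n,X.round(4),np.round(e,4),(E.T@(X-P)).round(4))
snap('top','t12')
print(env.mark_of('top','bail_bar'),env.mark_of('top','lever_tip'))
print(env.observe()['clock'])
a=cv2.imread('pics/w12.png')[130:290,160:420];cv2.imwrite('pics/w12z.png',cv2.resize(a,(780,480),interpolation=cv2.INTER_CUBIC))
E
```

```text
latch [ 0.6144 -0.0754  0.144 ] [0.0032 0.0032] [0.0043 0.0028 0.0043]
lever [ 0.5536 -0.081   0.1462] [0.0018 0.0018] [-0.0496  0.0009  0.033 ]
bar [ 0.6571 -0.0744  0.1743] [0.0015 0.0015] [0.0559 0.0012 0.0128]
keep [ 0.6676 -0.0753  0.1609] [0.001 0.001] [ 0.0595 -0.0002 -0.0038]
[] []
12.725
```

View pics/w12z.png

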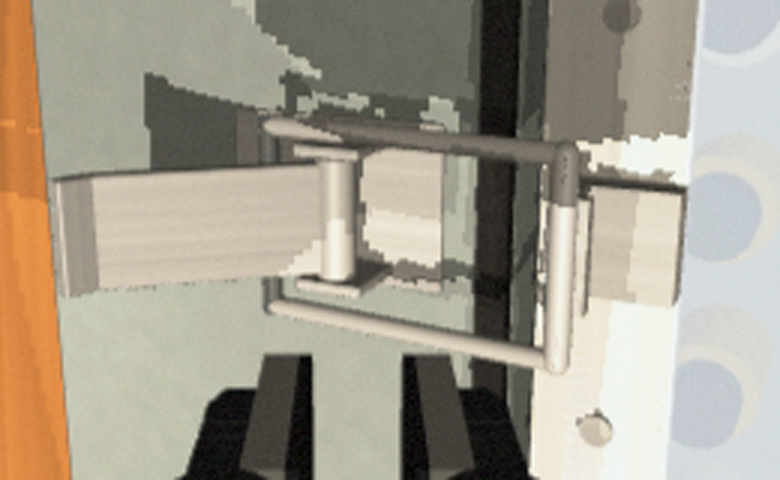

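```bash
python3 - <<'E'
from plan import *
r=rows([.561,-.0815,.235],3.20,10,.6)
for i in range(0,10,5): print(r[i:i+5])
E
```

```text
[[0.1, -5.5, 2.9, -9.0, 0.6], [0.9, -5.5, 2.9, -9.0, 0.6], [1.8, -5.2, 2.9, -9.0, 0.6], [2.6, -4.9, 2.9, -9.0, 0.6], [3.3, -4.4, 2.9, -9.0, 0.6]]
[[4.0, -3.9, 2.9, -9.0, 0.6], [4.5, -3.2, 2.9, -9.0, 0.6], [5.0, -2.4, 2.9, -9.0, 0.6], [5.3, -1.6, 2.9, -9.0, 0.6], [5.5, -0.8, 2.9, -9.0, 0.6]]
```

Call:
step_arm(
  commands=[
    [0, -5.5, 3, -9, 0.6],
    [1, -5.5, 3, -9, 0.6],
    [2, -5, 3, -9, 0.6],
    [2.5, -5, 3, -9, 0.6],
    [3.5, -4.5, 3, -9, 0.6],
  ],
)

```text
clock: 13.35
position: [0.5885, -0.0801, 0.2491]
ee_rot: [-3.141, -0.0, 2.414]
force: [0.1, 0.8, -0.3]
opening: 0.0515
```

Call:
step_arm(
  commands=[
    [4, -4, 3, -9, 0.6],
    [4.5, -3, 3, -9, 0.6],
    [5, -2.5, 3, -9, 0.6],
    [5.5, -1.5, 3, -9, 0.6],
    [5.5, -1, 3, -9, 0.6],
  ],
)

```text
clock: 13.98
position: [0.5606, -0.0811, 0.2342]
ee_rot: [3.142, -0.0, -3.084]
force: [-0.2, 0.6, 0.9]
opening: 0.0513
```

```bash
python3 - <<'E'
from plan import *
snap('wrist','w13');snap('side','s13')
for n in ['latch','lever_tip','bail_bar','keeper']:
  for c in ('wrist','side'):
    print(c,n,[(np.round(d['pixel'],1).tolist(),round(d['score'],2)) for d in env.mark_of(c,n)][:3])
o=env.observe();print(o['clock'],o['position'],o['ee_rot'],o['force'],o['opening'])
print(proj('wrist',[[.5536,-.081,.1462],[.5612,-.0814,.1454]]))
a=cv2.imread('pics/s13.png')[200:300,245:345]
cv2.imwrite('pics/c13.png',np.hstack([cv2.resize(cv2.imread('pics/w13.png'),(480,360)),cv2.resize(a,(300,360))]))
E
```

```text
wrist latch [([276.2, 285.5], 0.82)]
side latch [([292.8, 263.2], 0.96)]
wrist lever_tip [([277.9, 211.1], 0.95)]
side lever_tip [([271.8, 259.4], 0.69)]
wrist bail_bar []
side bail_bar [([314.1, 245.7], 0.43), ([289.6, 371.3], 0.18)]
wrist keeper []
side keeper [([315.3, 250.1], 0.81)]
14.475 [ 0.56103152 -0.08117807  0.23451148] [-3.14149980e+00  3.43512522e-04 -3.08970215e+00] [0.06890883 0.18985779 0.23124294] 0.05120948275671352
[[277.65478918 206.98740681]
 [276.3974149  218.19225809]]
```

View pics/c13.png

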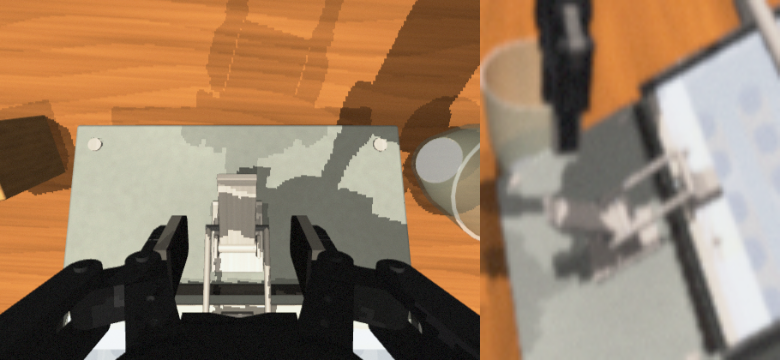

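Call:
step_arm(
  commands=[
    [0, 0, 30, 0, 0.6],
    [0, 0, 30, 0, 0.6],
    [0, 0, 26, 0, 0.6],
    [0, 0, 0, 0, 0.6],
  ],
)

```text
clock: 14.98
position: [0.5587, -0.0807, 0.146]
ee_rot: [3.14, -0.005, -3.089]
force: [-0.3, -0.6, 0.1]
opening: 0.0513
```

Call:
step_arm(
  commands=[
    [0, 0, 0, 0, 0.2],
    [0, 0, 0, 0, 0.2],
    [0, 0, 0, 0, 0.2],
    [0, 0, 0, 0, 0.2],
  ],
  grip_force=30,
)

```text
clock: 15.48
position: [0.5618, -0.0823, 0.1497]
ee_rot: [-3.139, 0.003, -3.089]
force: [-0.4, -5.6, 1.9]
opening: 0.0272
```

```bash
python3 - <<'E'
from plan import *
snap('wrist','w14');snap('side','s14')
o=env.observe();print(o['clock'],o['position'],o['ee_rot'],o['force'],o['opening'])
a=cv2.imread('pics/s14.png')[200:300,245:345]
cv2.imwrite('pics/c14.png',np.hstack([cv2.resize(cv2.imread('pics/w14.png'),(480,360)),cv2.resize(a,(300,360))]))
b=.137+0
q=52*np.array([-np.cos(b),np.sin(b)])
for nb in np.linspace(.137,1.396,11)[1:]:
    n=52*np.array([-np.cos(nb),np.sin(nb)]);d=n-q;q=n;print('tx %.1f tz %.1f'%(-d[0],-d[1]))
E
```

```text
15.575 [ 0.56174484 -0.08232839  0.14967502] [-3.13923687e+00  2.41903929e-03 -3.08874348e+00] [-0.31183881 -5.00699404  2.37522319] 0.027385349304041615
tx -1.3 tz -6.4
tx -2.1 tz -6.2
tx -2.9 tz -5.9
tx -3.6 tz -5.5
tx -4.2 tz -5.0
tx -4.8 tz -4.4
tx -5.3 tz -3.8
tx -5.8 tz -3.1
tx -6.1 tz -2.3
tx -6.4 tz -1.5
```

View pics/c14.png

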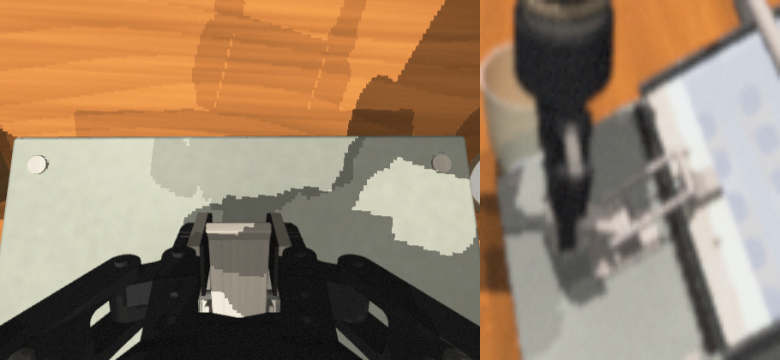

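Call:
step_arm(
  commands=[
    [-1, -1, -6, 0, 0.2],
    [-2, 0, -6, 0, 0.2],
    [-3, 0, -6, 0, 0.2],
    [-3.5, 0, -5.5, 0, 0.2],
    [0, 0, 0, 0, 0.2],
  ],
)

```text
clock: 16.2
position: [0.5698, -0.0819, 0.1706]
ee_rot: [-3.141, -0.001, -3.089]
force: [1.8, -4.5, -7.4]
opening: 0.0271
```

```bash
python3 - <<'E'
from plan import *
snap('wrist','w15');snap('side','s15')
o=env.observe();print(o['clock'],o['position'],o['ee_rot'],o['force'],o['wrist_torque'],o['opening'])
a=cv2.imread('pics/s15.png')[200:300,245:345]
cv2.imwrite('pics/c15.png',np.hstack([cv2.resize(cv2.imread('pics/w15.png'),(480,360)),cv2.resize(a,(300,360))]))
E
```

```text
16.3 [ 0.56982938 -0.08192328  0.17062201] [-3.14127051e+00 -9.17580515e-04 -3.08929346e+00] [ 2.4275204  -4.81090938 -8.368875  ] [-0.71978123 -0.17989146  0.04088654] 0.027486462044400296
```

View pics/c15.png

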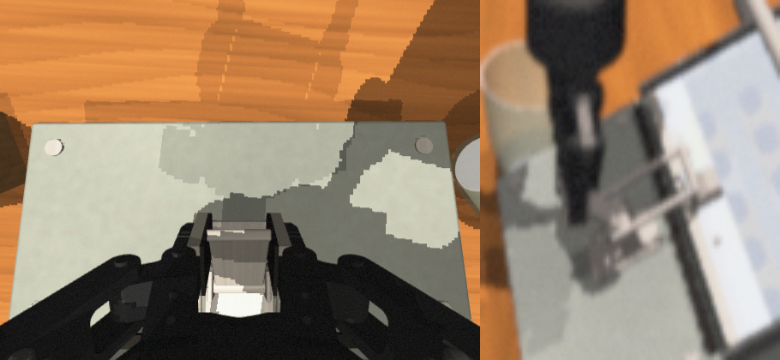

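Call:
step_arm(
  commands=[
    [-4.5, 0, -5, 0, 0.2],
    [-5, 0, -4.5, 0, 0.2],
    [-5.5, 0, -4, 0, 0.2],
    [0, 0, 0, 0, 0.2],
  ],
)

```text
clock: 16.8
position: [0.5828, -0.0812, 0.1835]
ee_rot: [3.142, -0.007, -3.089]
force: [-0.9, -5.0, -5.8]
opening: 0.0271
```

Call:
step_arm(
  commands=[
    [-6, 0, -3, 0, 0.2],
    [-6.5, 0, -2.5, 0, 0.2],
    [0, 0, 0, 0, 0.2],
  ],
)

```text
clock: 17.18
position: [0.5945, -0.0805, 0.1892]
ee_rot: [3.141, -0.008, -3.089]
force: [-3.4, -5.3, -3.5]
opening: 0.0269
```

```bash
python3 - <<'E'
from plan import *
snap('wrist','w16');snap('side','s16');snap('top','t16')
for n in ['bail_bar','keeper','lever_tip']:
  for c in ('top','side'):
    print(c,n,[(np.round(d['pixel'],1).tolist(),round(d['score'],2)) for d in env.mark_of(c,n)][:3])
o=env.observe();print(o['clock'],o['position'],o['ee_rot'],o['force'],o['wrist_torque'],o['opening'])
a=cv2.imread('pics/s16.png')[220:280,275:335]
t=cv2.imread('pics/t16.png')[150:250,280:380]
cv2.imwrite('pics/c16.png',np.hstack([cv2.resize(t,(360,360)),cv2.resize(a,(400,360),interpolation=cv2.INTER_CUBIC)]))
E
```

```text
top bail_bar []
side bail_bar [([315.4, 248.6], 0.59)]
top keeper []
side keeper [([313.6, 247.6], 0.57), ([288.0, 374.1], 0.37), ([293.5, 257.3], 0.16)]
top lever_tip []
side lever_tip [([282.7, 244.3], 0.65)]
17.625 [ 0.59454968 -0.08052302  0.18921851] [ 3.14144118 -0.00787084 -3.08877384] [-3.31402365 -5.23813806 -3.57511113] [-0.83388847  0.85009976 -0.01395412] 0.027054097059150767
```

View pics/c16.png

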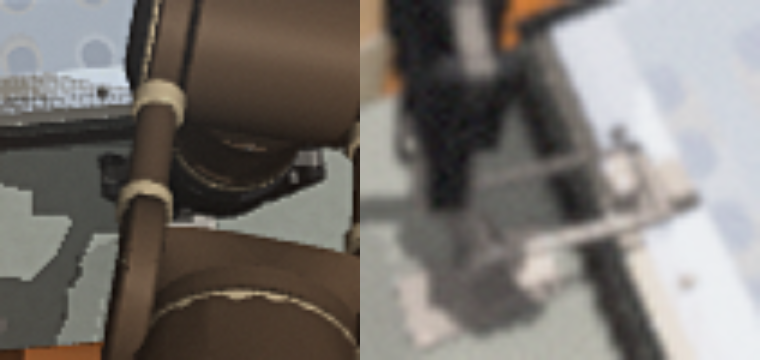

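Call:
step_arm(
  commands=[
    [-4.5, -1, -1.5, 0, 0.2],
    [-4, 0, -0.5, 0, 0.2],
    [0, 0, 0, 0, 0.2],
    [0, 0, 0, 0, 0.2],
  ],
)

```text
clock: 18.12
position: [0.6024, -0.0802, 0.1914]
ee_rot: [3.14, -0.01, -3.089]
force: [-5.0, -3.2, -1.7]
opening: 0.0272
```

```bash
python3 - <<'E'
from plan import *
snap('wrist','w17');snap('side','s17')
for n in ['bail_bar','keeper','lever_tip']:
  for c in ('side','wrist'):
    print(c,n,[(np.round(d['pixel'],1).tolist(),round(d['score'],2)) for d in env.mark_of(c,n)][:3])
o=env.observe();print(o['clock'],o['position'],o['ee_rot'],o['force'],o['wrist_torque'],o['opening'])
P=np.array([.6126,-.0783,.1383]);E=frame(.0595)
print(proj('side',[P+E@np.array(x) for x in [(.063,0,0),(.0739,.023,0),(.0739,-.023,0),(.0739,.023,.0135),(.0739,-.023,.0135)]]))
a=cv2.imread('pics/s17.png')[220:280,275:335]
cv2.imwrite('pics/c17.png',np.hstack([cv2.resize(cv2.imread('pics/w17.png'),(300,225)),cv2.resize(a,(450,450),interpolation=cv2.INTER_CUBIC)[:225]]) if 0 else cv2.resize(a,(600,600),interpolation=cv2.INTER_CUBIC))
E
```

```text
side bail_bar [([318.6, 245.6], 0.48)]
wrist bail_bar []
side keeper [([314.7, 248.1], 0.94)]
wrist keeper []
side lever_tip [([284.0, 240.4], 0.68)]
wrist lever_tip [([280.6, 263.9], 0.91)]
18.525 [ 0.60243815 -0.08019452  0.19137665] [ 3.13962344 -0.00956506 -3.08902817] [-5.48098071 -3.04732763 -1.83977024] [-0.42185239  1.09604231  0.07011402] 0.02707583845973036
[[315.80301619 249.64578271]
 [317.48273057 242.2565338 ]
 [322.33436623 253.40887287]
 [315.49855414 238.42169968]
 [320.30509039 249.50044859]]
```

View pics/c17.png

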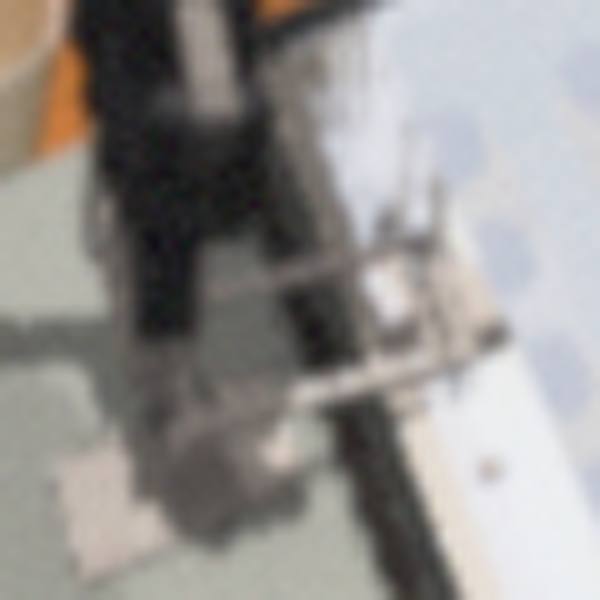

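View pics/w17.png

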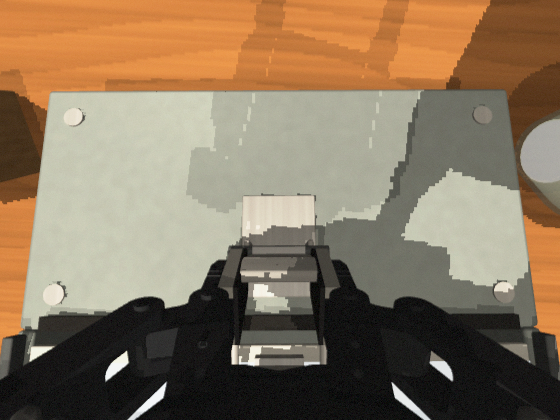

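The side view puts the bar at (318,244)–(324,253), below and beyond the keeper's lip, which matches the hooked prediction. Now I'll bring the lever down with the pinch until it's near where it tightens.

Call:
step_arm(
  commands=[
    [6.5, 0, 1.5, 0, 0.2],
    [6.5, 0, 2.5, 0, 0.2],
    [6, 0, 3, 0, 0.2],
    [0, 0, 0, 0, 0.2],
  ],
  grip_force=40,
)

```text
clock: 19.02
position: [0.5927, -0.0809, 0.1888]
ee_rot: [3.141, 0.015, -3.091]
force: [7.4, 0.2, -2.4]
opening: 0.027
```

Call:
step_arm(
  commands=[
    [5.5, 0, 4, 0, 0.2],
    [5, 0, 4.5, 0, 0.2],
    [0, 0, 0, 0, 0.2],
  ],
)

```text
clock: 19.4
position: [0.5825, -0.0814, 0.183]
ee_rot: [3.141, 0.015, -3.09]
force: [2.3, 2.2, 9.4]
opening: 0.0271
```

```bash
python3 - <<'E'
from plan import *
snap('side','s18')
for n in ['bail_bar','keeper']:
  for c in ('side',):
    print(c,n,[(np.round(d['pixel'],1).tolist(),round(d['score'],2)) for d in env.mark_of(c,n)][:3])
o=env.observe();print(o['clock'],o['position'],o['ee_rot'],o['force'],o['wrist_torque'],o['opening'])
a=cv2.imread('pics/s18.png')[220:280,275:335]
cv2.imwrite('pics/c18.png',cv2.resize(a,(600,600),interpolation=cv2.INTER_CUBIC))
E
```

```text
side bail_bar [([316.1, 249.9], 0.44)]
side keeper [([315.0, 250.5], 0.92)]
19.55 [ 0.58250321 -0.08142554  0.18298593] [ 3.14136223  0.01514102 -3.09009783] [1.19825937 2.79280552 8.90028015] [ 0.4215673  -0.79426389  0.08723799] 0.02724801340778256
```

View pics/c18.png

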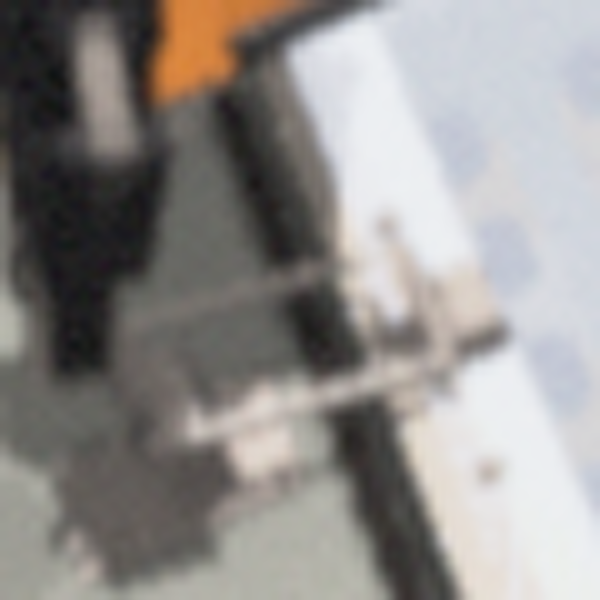

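Call:
step_arm(
  commands=[
    [4.5, 0, 5, 0, 0.2],
    [4, 0, 5.5, 0, 0.2],
    [3.5, 0, 5.5, 0, 0.2],
    [0, 0, 0, 0, 0.2],
  ],
)

```text
clock: 20.05
position: [0.5687, -0.0822, 0.1667]
ee_rot: [3.141, 0.01, -3.09]
force: [-2.1, 0.9, 13.5]
opening: 0.0266
```

```bash
python3 - <<'E'
from plan import *
snap('side','s19')
for n in ['bail_bar','keeper']:
  for c in ('side',):
    print(c,n,[(np.round(d['pixel'],1).tolist(),round(d['score'],2)) for d in env.mark_of(c,n)][:3])
o=env.observe();print(o['clock'],o['position'],o['ee_rot'],o['force'],o['wrist_torque'],o['opening'])
a=cv2.imread('pics/s19.png')[220:280,275:335]
cv2.imwrite('pics/c19.png',cv2.resize(a,(600,600),interpolation=cv2.INTER_CUBIC))
E
```

```text
side bail_bar [([315.4, 250.4], 0.56)]
side keeper []
20.2 [ 0.56872394 -0.08222021  0.16669344] [ 3.14126364  0.01019003 -3.08979049] [-1.98800234  1.26391454 12.19056184] [ 0.30056438 -0.1146593   0.10077134] 0.026812931779226782
```

View pics/c19.png

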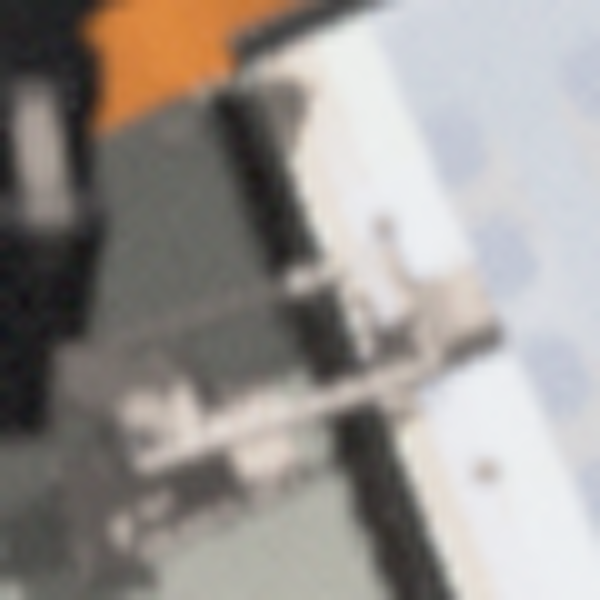

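Call:
step_arm(
  commands=[
    [2.5, 0, 4.5, 0, 0.2],
    [2, 0, 5, 0, 0.2],
    [1.5, 0, 5, 0, 0.2],
    [0, 0, 0, 0, 0.2],
  ],
  grip_force=60,
)

```text
clock: 20.7
position: [0.5624, -0.0826, 0.1517]
ee_rot: [3.141, 0.009, -3.09]
force: [-2.6, 1.4, 11.7]
opening: 0.0267
```

Call:
step_arm(
  commands=[
    [1, 0, 5, 0, 0.2],
    [0.5, 0, 5, 0, 0.2],
    [0, 0, 5, 0, 0.2],
    [0, 0, 0, 0, 0.2],
  ],
)

```text
clock: 21.2
position: [0.5603, -0.0827, 0.1357]
ee_rot: [3.141, 0.007, -3.09]
force: [-1.8, 1.1, 8.6]
opening: 0.027
```

```bash
python3 - <<'E'
from plan import *
snap('side','s20');snap('wrist','w20')
for n in ['bail_bar','keeper']:
  for c in ('side',):
    print(c,n,[(np.round(d['pixel'],1).tolist(),round(d['score'],2)) for d in env.mark_of(c,n)][:3])
o=env.observe();print(o['clock'],o['position'],o['ee_rot'],o['force'],o['wrist_torque'],o['opening'])
a=cv2.imread('pics/s20.png')[200:300,245:345]
cv2.imwrite('pics/c20.png',np.hstack([cv2.resize(cv2.imread('pics/w20.png'),(400,400)),cv2.resize(a,(400,400),interpolation=cv2.INTER_CUBIC)]))
E
```

```text
side bail_bar [([312.5, 252.4], 0.7), ([294.6, 263.5], 0.35)]
side keeper [([313.0, 252.3], 0.94)]
21.4 [ 0.56027356 -0.08268534  0.13570025] [ 3.14119204  0.00739678 -3.08978165] [-1.89351391  1.31976301  9.10978202] [ 0.06713475 -0.14634759  0.01887811] 0.0265801357471243
```

View pics/c20.png

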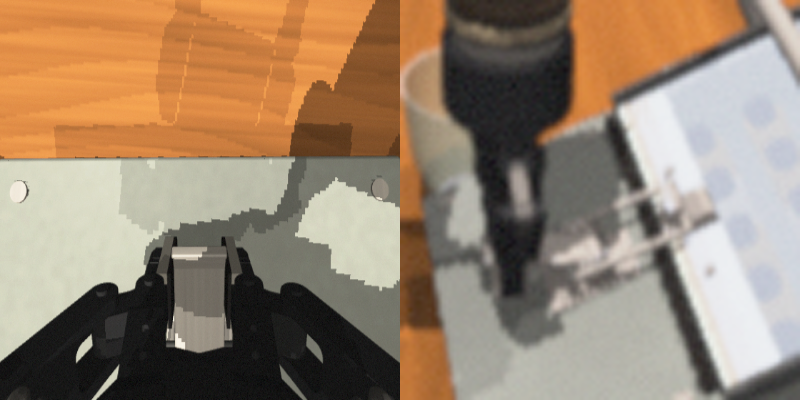

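Call:
step_arm(
  commands=[
    [-0.5, 0, 5, 0, 0.2],
    [-1, 0, 4, 0, 0.2],
    [0, 0, 0, 0, 0.2],
  ],
)

```text
clock: 21.78
position: [0.5612, -0.0826, 0.1261]
ee_rot: [3.141, 0.006, -3.09]
force: [-2.2, 1.1, 7.1]
opening: 0.0265
```

Call:
step_arm(
  commands=[
    [-0.8, 0, 3, 0, 0.2],
    [0, 0, 0, 0, 0.2],
  ],
)

```text
clock: 22.02
position: [0.5618, -0.0826, 0.1231]
ee_rot: [3.141, 0.005, -3.09]
force: [-3.9, 0.3, 8.1]
opening: 0.0262
```

Call:
step_arm(
  commands=[
    [0, 0, 0, 0, 0.45],
    [0, 0, 0, 0, 0.45],
    [0, 0, 0, 0, 0.45],
  ],
)

```text
clock: 22.4
position: [0.5596, -0.083, 0.1198]
ee_rot: [3.141, -0.0, -3.089]
force: [-1.0, -0.3, -0.1]
opening: 0.0387
```

Call:
step_arm(
  commands=[
    [0, 0, -20, 0, 0.45],
    [0, 0, -30, 0, 0.45],
    [0, 0, 0, 0, 0.0],
    [0, 0, 0, 0, 0.0],
    [0, 0, 0, 0, 0.0],
  ],
)

```text
clock: 23.02
position: [0.5586, -0.0829, 0.1683]
ee_rot: [3.141, -0.003, -3.089]
force: [0.5, 0.6, 0.1]
opening: -0.0
```

```bash
python3 - <<'E'
from plan import *
snap('side','s21');snap('wrist','w21')
P=np.array([.6126,-.0783,.1383]);E=frame(.0595)
for n in ['bail_bar','keeper','lever_tip']:
  u=[]
  for c in ('side','wrist'):
    m=env.mark_of(c,n);print(c,n,[(np.round(d['pixel'],1).tolist(),round(d['score'],2)) for d in m][:3])
    if m:u.append(ray(c,m[0]['pixel']))
  if len(u)==2: X,e=tri(u);print(X,e[0],(E.T@(X-P)).round(4))
o=env.observe();print(o['clock'],o['position'],o['ee_rot'],o['force'],o['opening'])
a=cv2.imread('pics/s21.png')[200:300,245:345]
cv2.imwrite('pics/c21.png',np.hstack([cv2.resize(cv2.imread('pics/w21.png'),(400,400)),cv2.resize(a,(400,400),interpolation=cv2.INTER_CUBIC)]))
E
```

```text
side bail_bar [([314.7, 248.3], 0.52)]
wrist bail_bar [([281.6, 236.5], 0.21)]
[ 0.60933748 -0.07863916  0.15029522] 0.0602226012615645 [ 0.0023 -0.0001  0.0122]
side keeper [([314.2, 251.4], 0.94)]
wrist keeper []
side lever_tip [([268.6, 264.0], 0.95)]
wrist lever_tip [([280.9, 235.2], 0.57)]
[ 0.55263642 -0.08112856  0.13360173] 0.0011555470772329456 [-0.056   0.0007  0.0221]
23.425 [ 0.55962158 -0.08320182  0.16970562] [ 3.14150091e+00 -2.61852852e-04 -3.08914911e+00] [ 0.16132544 -0.63324157  0.32672643] -0.00010153847413755516
```

View pics/c21.png

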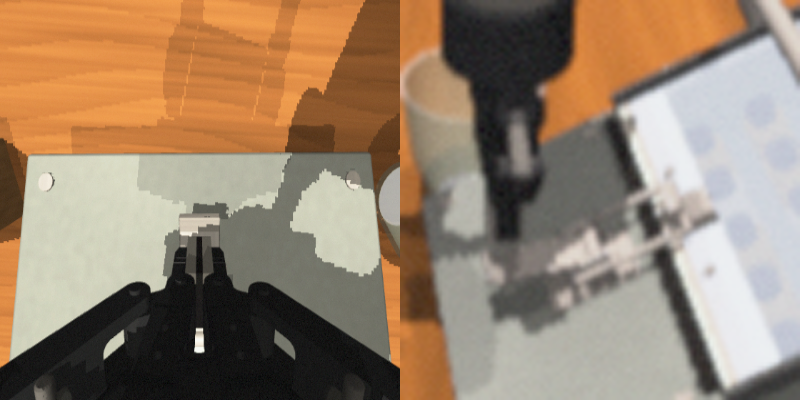

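Call:
step_arm(
  commands=[
    [0, 0, 10, 0, 0],
    [0, 0, 8, 0, 0],
    [0, 0, 4, 0, 0],
    [0, 0, 0, 0, 0],
  ],
)

```text
clock: 23.92
position: [0.5593, -0.0831, 0.1472]
ee_rot: [3.141, -0.001, -3.089]
force: [1.1, -0.0, 0.3]
opening: 0.0004
```

Call:
step_arm(
  commands=[
    [0, 0, 3, 0, 0],
    [0, 0, 2, 0, 0],
    [0, 0, 2, 0, 0],
    [0, 0, 0, 0, 0],
  ],
)

```text
clock: 24.42
position: [0.5594, -0.0832, 0.1405]
ee_rot: [3.141, -0.001, -3.089]
force: [0.8, -0.0, -0.9]
opening: 0.0001
```

Call:
step_arm(
  commands=[
    [0, 0, 2, 0, 0],
    [0, 0, 1.5, 0, 0],
    [0, 0, 0, 0, 0],
  ],
)

```text
clock: 24.8
position: [0.5595, -0.0832, 0.1371]
ee_rot: [3.141, -0.0, -3.089]
force: [-0.5, 0.3, 0.6]
opening: -0.0001
```

Call:
step_arm(
  commands=[
    [0, 0, 1.5, 0, 0],
    [0, 0, 1, 0, 0],
    [0, 0, 0, 0, 0],
  ],
)

```text
clock: 25.18
position: [0.56, -0.0833, 0.136]
ee_rot: [-3.141, 0.0, -3.089]
force: [-1.4, -0.1, 5.8]
opening: -0.0001
```

Contact comes at the height I predicted for home. A firmer press, then lift and look.

Call:
step_arm(
  commands=[
    [0, 0, 1.5, 0, 0],
    [0, 0, 1.5, 0, 0],
    [0, 0, 0, 0, 0],
    [0, 0, 0, 0, 0],
  ],
)

```text
clock: 25.68
position: [0.5603, -0.0833, 0.1354]
ee_rot: [-3.141, 0.001, -3.089]
force: [-5.9, 1.0, 16.9]
opening: -0.0001
```

Call:
step_arm(
  commands=[
    [0, 0, -20, 0, 0],
    [0, 0, -40, 0, 0],
    [15, 0, -50, 0, 0],
    [40, 0, -30, 0, 0],
    [40, 0, 0, 0, 0],
  ],
)

```text
clock: 26.3
position: [0.4661, -0.0888, 0.2753]
ee_rot: [-3.139, 0.007, -3.089]
force: [-0.2, -0.7, -0.4]
opening: 0.0002
```

```bash
python3 - <<'E'
from plan import *
P=np.array([.6126,-.0783,.1383]);E=frame(.0595)
cams=('side','top','wrist')
for c in cams: snap(c,c[0]+'22')
for n in ['latch','bail_bar','keeper','lever_tip','shade_mid','carton_mid']:
  u=[]
  for c in cams[:3]:
    m=env.mark_of(c,n);print(c,n,[(np.round(d['pixel'],1).tolist(),round(d['score'],2)) for d in m][:2])
    if m and m[0]['score']>.3:u.append(ray(c,m[0]['pixel']))
  if len(u)>=2: X,e=tri(u);print(X.round(4),np.round(e,4),(E.T@(X-P)).round(4))
o=env.observe();print(o['clock'],o['position'],o['force'])
a=cv2.imread('pics/s22.png')[210:290,255:335];w=cv2.imread('pics/w22.png')
cv2.imwrite('pics/c22.png',np.hstack([cv2.resize(w,(400,300)),cv2.resize(a,(400,400),interpolation=cv2.INTER_CUBIC)[50:350]]))
E
```

```text
side latch [([293.4, 260.3], 0.75), ([269.8, 270.8], 0.16)]
top latch [([327.7, 202.9], 0.89)]
wrist latch [([280.7, 369.8], 0.7)]
[ 0.6136 -0.0741  0.1375] [0.0021 0.0062 0.0048] [ 0.0008  0.0042 -0.0013]
side bail_bar []
top bail_bar [([332.7, 175.2], 0.49)]
wrist bail_bar []
side keeper [([315.2, 252.3], 0.97), ([314.1, 250.6], 0.72)]
top keeper [([330.5, 174.8], 0.73), ([331.6, 177.7], 0.64)]
wrist keeper []
[ 0.6695 -0.0769  0.1599] [0.0018 0.0018] [ 0.0606 -0.002  -0.0055]
side lever_tip [([272.2, 271.6], 0.77)]
top lever_tip [([335.2, 225.5], 0.65)]
wrist lever_tip []
[ 0.56   -0.0876  0.1148] [0.0021 0.0021] [-0.058  -0.0061  0.0022]
side shade_mid [([262.2, 233.4], 0.73)]
top shade_mid [([235.5, 230.2], 0.57)]
wrist shade_mid [([504.8, 279.6], 0.79)]
[0.5583 0.1553 0.0622] [0.0029 0.0033 0.0022] [-0.0696  0.2364 -0.0507]
side carton_mid [([288.7, 372.9], 0.78), ([270.0, 271.4], 0.65)]
top carton_mid [([426.1, 219.7], 0.59)]
wrist carton_mid [([45.0, 269.4], 0.85), ([499.4, 278.7], 0.67)]
[ 0.5752 -0.328   0.0524] [0.0022 0.0016 0.001 ] [-0.0846 -0.247  -0.0543]
27.35 [ 0.46480713 -0.08820241  0.27188078] [0.09107854 0.26170492 0.05332606]
```

View pics/c22.png

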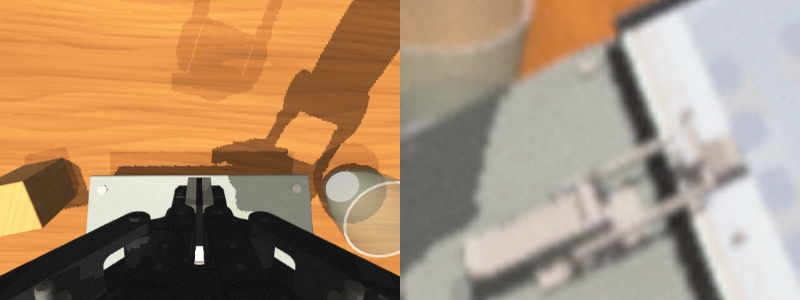

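```bash
python3 - <<'E'
import cv2,numpy as np
f=lambda n:cv2.resize(cv2.imread(n)[150:260,290:380],(400,489),interpolation=cv2.INTER_CUBIC)
cv2.imwrite('pics/cmp.png',np.hstack([f('pics/top0.png'),f('pics/t22.png')]))
E
```

```text
(no output)
```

View pics/cmp.png

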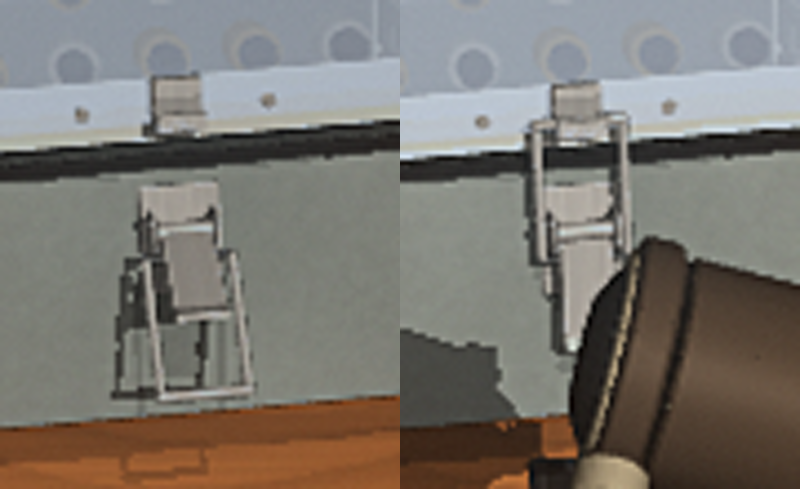

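The before/after top views show the bar passing under the keeper's lip, with its ends at (535,122) and (622,116). The lever lies flat. The cover has moved about 7 zoomed pixels down the slope and the black gap is narrower. Handing in.

```bash
python3 -c "
from h import *
print(env.sign_off()); o=env.observe(); print(o['clock'],o['force'])"
```

```text
the job is handed in; nothing more can be done
None
the job is handed in; nothing more can be done
```

The latch is closed and the job was handed in at about 27 s. My last checks agree that the lever is home and the cover drawn in. No verdict was reported.

- **What I did:** I pinched the bail bar and swung it over towards the keeper. Then I gripped the lever by its sides and raised it fully back (about 1.85 rad) until the bar dropped behind the keeper's lip. From there I drew the lever down past centre, released it, and pressed it home with the shut fingers before backing the arm clear.
- **Slip on the way:** My first pinch on the bar slipped and it fell back. A deeper grip held.
- **Lever:** It measured about 0.04 rad. The final press met a firm stop (about 17 N) at the predicted height.
- **Bar and cover:** In the top view the bar lies under the keeper's lip, and the gap below the cover is clearly narrower than at the start. I could not measure the cover's travel or the distance from bar to keeper to the millimetre. One side-view detection of the bar failed.
- **Shade and carton:** The arm never went near either of them. The measured positions differ from the first ones by about 4 mm for the carton and 11 mm across for the shade. I put the shade figure down to detection noise, because the shade is partly hidden in the top view.

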